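# Slide the wax pot onto the heating place and hold its lid open

## Robot

A 6-joint arm with a two-finger parallel gripper is mounted at the origin on the work surface. World frame = base frame: x ahead of the robot, y to its left, z up, the work surface at z = 0. Lengths are in m, angles in rad, forces in N, time in s.
With the tool pointing down it reaches from about 0.275 to 0.975 m from the base axis. Payload 8.4 kg.
Tool frame: the origin (TCP) lies at the centre of the arm's flange, where the gripper is bolted on; the fingertips stand 190 mm ahead of it and the grasp point (between the pads) lies 171 mm ahead of it (finger_overhang is the distance from the TCP to the fingertips, in m); z points along the fingers, y is the line along which they close (so a half turn about z gives the same grasp; the last joint's range is limited). The gripper opens to 92 mm and grips with 3 to 60 N. Pads are 20 mm wide; open, the fingers measure 128 mm over their backs; the gripper's body (75 mm by 189 mm) begins 69 mm behind the grasp point.
Start: joints at [1.201, 0.353, 1.633, -0, 1.155, -0.002], TCP at [0.225, 0.583, 0.405] pointing down, gripper open.
Joint ranges: [-2.63, 2.63], [-0.92, 2.1], [0.06, 2.66], [-1.3, 4.44], [0, 2.69], [-3.02, 3.02]. Speed limits (rad/s): [2.22, 2.22, 2.79, 3.14, 3.14, 3.14].

## Interface

Orientations are given as a unit quaternion [w, x, y, z].
In Python, from workcell import * gives the robot as it stands. The module is installed in compiled form; this text tells all that it offers. Calls block until the motion is done:
- move_to(position, orientation): joint-space move of the TCP to a pose.
- line_to(position, rate=0.15, orientation=None): straight line of the TCP; orientation=None keeps the orientation; rate is the mean speed in m/s.
- move_j(angles): joint-space move.
- grip(opening, force=None): finger opening in m; force is the grip in N (None keeps the last); returns when the fingers have stopped.
- wait(seconds).
- ik(position, orientation): joint angles nearest the present ones, or None.
- get_state(): the state.
- read_camera(name): name is "side" or "top"; returns a dict with "image" (384x512x3 uint8, red, green, blue), "fov_y" (degrees; the focal length in pixels is half the picture's height over the tangent of half this angle, whatever the lens; pixels are square), "cx", "cy" (the principal point, pixels), "rvec" (rotation vector, rad) and "tvec" (3), from world to camera coordinates, as OpenCV has them. Camera axes: x right, y down, z forward; pixel columns grow to the right and rows downward; lengths in m; the calibration is good to about 2 mm. A picture is of the moment at which its call begins. There is no depth.
A pose or a line that the arm cannot do raises PlanningError and nothing moves.
- finish_job(): hands the job in; it is judged then, once.
The state is a dict: "time_s": time; "joint_positions": joint angles; "qd": joint speeds; "effort": joint torques, N m; "eef_pos": TCP position; "orientation": TCP orientation; "contact_force": force on the tool from outside, world axes, zero at the start; "moment": the same for the moment, N m; "grip_width": finger opening in m; "gripper_force": force on a finger pad.
Only numpy, scipy, OpenCV 4.12 (cv2) and the standard library are available. Lean on these libraries where they do the work, as an engineer would, in place of code of your own. Each camera call takes 0.05 s, during which the arm holds its last target. There are 200 camera calls.

## Task

Slide the wax pot across the warming plate, without lifting it, from the resting place (single circle) to the middle of the heating place (concentric rings), keeping its lid shut. Then raise the lid by its bar to about 45 degrees and keep holding it there with the gripper so that I can drop wax in: finish while still holding the lid, with the pot still standing flat on the heating place. Leave everything else on the bench where it is.

Things in the scene. Friction and masses are not known exactly. Their poses are not given: they have to be found in the camera images.
- plate: Warming plate: a low steel slab fixed to the bench, 280 mm deep (its x) by 480 mm wide (its y), flat top 25 mm above the bench. Origin: centre of its underside. Its x axis points away from the robot, give or take the yaw.
- heat_place: The heating place: flush marking on the plate's top of four concentric dark rings, outermost 144 mm across. Origin: its centre, at the plate's top surface (z = 25 mm). It is 220 mm from the resting place along the plate's width, on either the left or the right.
- rest_place: The resting place: a flush marking of one single thin circle, 144 mm across, where the pot stands at the start. Origin: its centre, at the plate's top surface.
- pot: Wax pot: loose round aluminium saucepan, outside 130 mm across and 80 mm tall, about 0.78 kg plus a 0.13 kg lid, standing loose on the plate. Origin: centre of its underside; z up; its straight handle points along its -x, roughly towards the robot, and the lid's hinge is on its +x side.
- pot_grip (a point): A point on the pot's wooden handle to grip, 155 mm from the pot's axis along -x and 62 mm above its underside (87 mm above the bench): the handle there is 20 mm wide (across, pot's y) and 16 mm tall, runs from 88 to 212 mm from the pot's axis, and nothing else is within 25 mm beside it. Axes as the pot's.
- lid_hinge (a point): Centre of the lid's hinge line, which runs along the pot's y: 74 mm from the pot's axis along +x and 81 mm above the pot's underside. Axes as the pot's.
- lid_bar (a point): Middle of the lid's grip bar: a fixed round wooden bar, 10 mm thick, parallel to the hinge line, on two thin posts 80 mm apart, axis 45 mm above the lid's top face; 105 mm from the hinge line towards the handle and 50 mm above it (lid shut). It must turn in the fingers as the lid swings, or the gripper turn with it: a hard grip can tip the pot, 5 N is enough. The point turns with the lid.
- lid (a joint): Lid opening angle in rad: 0 shut, grows as the bar side rises about the hinge line, stop at 1.35. The lid is a 5 mm disc 134 mm across, 0.13 kg, on a free hinge with no stay or spring: let go anywhere, it falls shut by its weight. 45 degrees is 0.785.
- oil_bottle: Bystander, to be left alone: an amber glass bottle, 58 mm across and 150 mm tall, standing on the plate's far left corner. Origin: centre of its underside.
- varnish_can: Bystander, to be left alone: a can, 84 mm across and 100 mm tall, standing right of the plate. Origin: centre of its underside.
- stain_tin: Bystander, to be left alone: a small tin, 36 mm across and 32 mm tall, standing on the plate's far edge, midway. Origin: centre of its underside.
- wax_cake0: Bystander, to be left alone: a solid disc of wax, 54 mm across and 22 mm thick, lying on the bench left of the plate. Origin: centre of its underside.
- wax_cake1: Bystander, to be left alone: a second such wax disc. Origin: centre of its underside.
- bowl: Bystander, to be left alone: a turned wooden bowl, 130 mm across and 55 mm tall, right of the plate. Origin: centre of its underside.
- brush: Bystander, to be left alone: a finishing brush, 200 mm long, lying on the bench in front of the plate, under the reach of the pot's handle. Origin: its middle, on the underside.
- blank: Bystander, to be left alone: a wood block 80 x 80 x 50 mm, left of the plate. Origin: centre of its underside.

How it is judged:
On the way:
1. the pot stands centred on the heating place (within 20 mm), on the plate, with its lid shut (horizontal distance between pot and heat_place below 0.02 m and height (world z) of pot between 0.021 and 0.029 m and value of joint lid below 0.12 rad and linear speed of pot below 0.03 m/s), for 0.2 s.
At the end, for the whole second after the job is handed in: The pot stands flat and still on the plate, its centre within 20 mm of the heating place's centre; its lid is held still by the fingers (contact force over 0.3 N) at 45 degrees, give or take 8 degrees (horizontal distance between pot and heat_place below 0.02 m and height (world z) of pot between 0.021 and 0.029 m and angle between pot's own z axis and vertical below 0.07 rad and linear speed of pot below 0.02 m/s and value of joint lid between 0.646 and 0.925 rad and velocity of joint lid between -0.1 and 0.1 rad/s and contact force between the fingers and lid above 0.3 N); the arm keeps its last pose, push and grip.
It fails at once if the pot is lifted off the plate (its origin more than 12 mm above the plate's top) or tipped more than 15 degrees (height (world z) of pot above 0.037 m or angle between pot's own z axis and vertical above 0.26 rad).
It fails at once if the lid is opened (over 0.2 rad) while the pot is more than 30 mm off the heating place (value of joint lid above 0.2 rad and horizontal distance between pot and heat_place above 0.03 m).
It fails at once if a bystander (bottle, can, tin, wax discs, bowl, brush, block) is moved more than 30 mm (distance of any of oil_bottle, varnish_can, stain_tin, wax_cake0, wax_cake1, bowl, brush, blank from where it was at the start of the episode above 0.03 m).
It also fails if it takes over 56 s, if anything falls off the work surface, if the arm or the gripper's body presses on something with over 40 N, if the wrist force passes 120 N, or if a joint passes its speed limit or range.

## Working session

There is one attempt and no reset: what is moved stays moved. The work goes in short steps, each a Python script; the robot and the scene stay as the last script left them, time stands still between calls to the robot, and variables do not carry over. Pictures are saved under pics/ and viewed, at most 10 in all, crops included, and the job is handed in when it is done.

```bash
mkdir -p pics
python3 - <<'E'
from workcell import *
import cv2,pickle,numpy as np
d={}
for n in("top","side"):
    c=read_camera(n);d[n]=c
    cv2.imwrite(f"pics/{n}0.png",cv2.resize(c["image"][:,:,::-1],(800,600),interpolation=cv2.INTER_CUBIC))
    R=cv2.Rodrigues(np.array(c["rvec"]))[0];print(n,c["fov_y"],c["cx"],c["cy"],-R.T@np.array(c["tvec"]).ravel(),R[2])
pickle.dump(d,open("cams.pkl","wb"))
s=get_state();print(s)
E
```

```text
top 43.60920419125133 262.040732708245 190.0658978507184 [0.50600037 0.00809901 1.33319417] [ 0.07482469  0.00297785 -0.99719226]
side 44.33818652796933 258.2483383823215 196.02067445134176 [0.32734444 0.75642842 0.93186384] [ 0.24301262 -0.64833065 -0.72153464]
{'time_s': 0.1, 'joint_positions': array([ 1.20058615e+00,  3.53581209e-01,  1.63408820e+00, -1.63192269e-06,
        1.15521127e+00, -2.39254792e-03]), 'qd': array([ 5.71370708e-04, -8.27300641e-04, -8.72396806e-04, -9.68860014e-04,
        1.43089679e-05,  9.39439746e-04]), 'effort': array([-5.99080267e-04, -5.94904733e+01, -3.34932876e+01,  6.98949234e-02,
        1.82693114e-02, -7.04263903e-05]), 'eef_pos': array([0.22465189, 0.5829882 , 0.404025  ]), 'orientation': array([-1.18554346e-04,  1.82873496e-01,  9.83136242e-01, -6.33007657e-04]), 'contact_force': array([-0.28230491,  0.88058146, -0.43019022]), 'moment': array([ 0.02779087, -0.00665245,  0.0121434 ]), 'gripper_force': 0.0, 'grip_width': 0.09172322354582532}
```

View pics/top0.png

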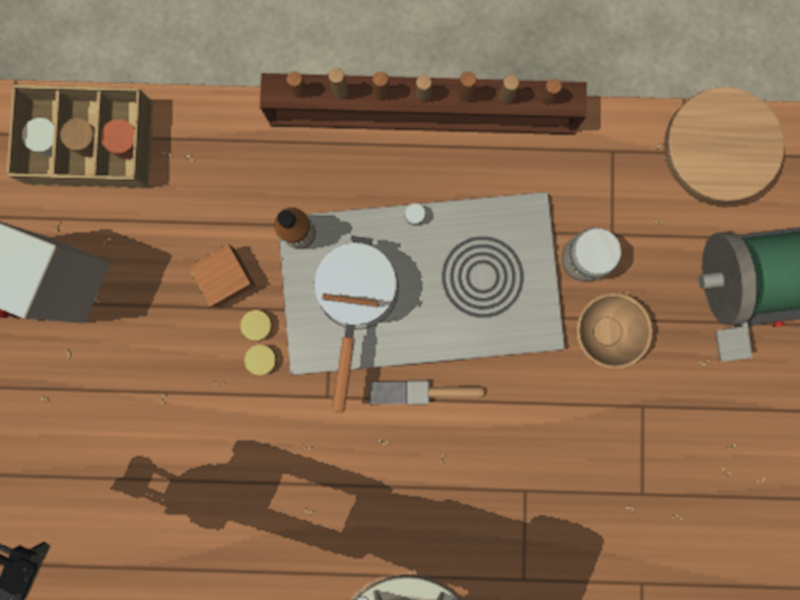

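View pics/side0.png

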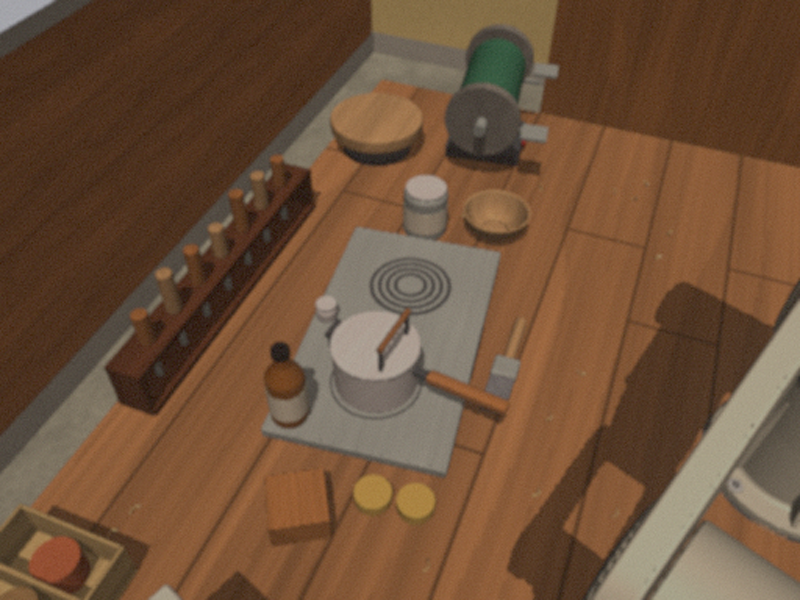

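Top view (800x600 picture): pot at about (356,284), heating rings at (483,277), handle from (349,330) to (340,408), bar from (323,297) to (380,303). Side view: rings at (411,285), bar from (380,350) to (407,315), handle tip at (500,405). The heating place is to the right of the pot. I'll enlarge crops to read these more precisely.

```bash
cat > h.py <<'E'
import cv2,pickle,numpy as np
def crop(c,x,y,w,h,s,fn): cv2.imwrite(fn,cv2.resize(np.ascontiguousarray(c["image"][y:y+h,x:x+w,::-1]),(w*s,h*s),interpolation=cv2.INTER_CUBIC))
def unc(p,x,y,s): return [x+(p[0]+.5)/s-.5,y+(p[1]+.5)/s-.5]
def P(c):
    R=cv2.Rodrigues(np.array(c["rvec"],float))[0];f=192/np.tan(np.radians(c["fov_y"]/2))
    K=np.array([[f,0,c["cx"]],[0,f,c["cy"]],[0,0,1.]])
    return K,R,np.array(c["tvec"],float).ravel()
def ray(c,p):
    K,R,t=P(c);d=R.T@np.linalg.solve(K,[p[0],p[1],1]);return -R.T@t,d
def onz(c,p,z):
    o,d=ray(c,p);return o+d*(z-o[2])/d[2]
def proj(c,X):
    K,R,t=P(c);q=K@(R@np.array(X)+t);return q[:2]/q[2]
def tri(ca,pa,cb,pb):
    M=[];r=[]
    for c,p in((ca,pa),(cb,pb)):
        o,d=ray(c,p);d/=np.linalg.norm(d);A=np.eye(3)-np.outer(d,d);M.append(A);r.append(A@o)
    return np.linalg.lstsq(np.vstack(M),np.hstack(r),rcond=None)[0]
E
python3 - <<'E'
from h import *
d=pickle.load(open("cams.pkl","rb"))
crop(d["top"],170,115,190,150,4,"pics/tc.png");crop(d["side"],160,140,190,150,4,"pics/sc.png")
E
```

```text
(no output)
```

View pics/tc.png

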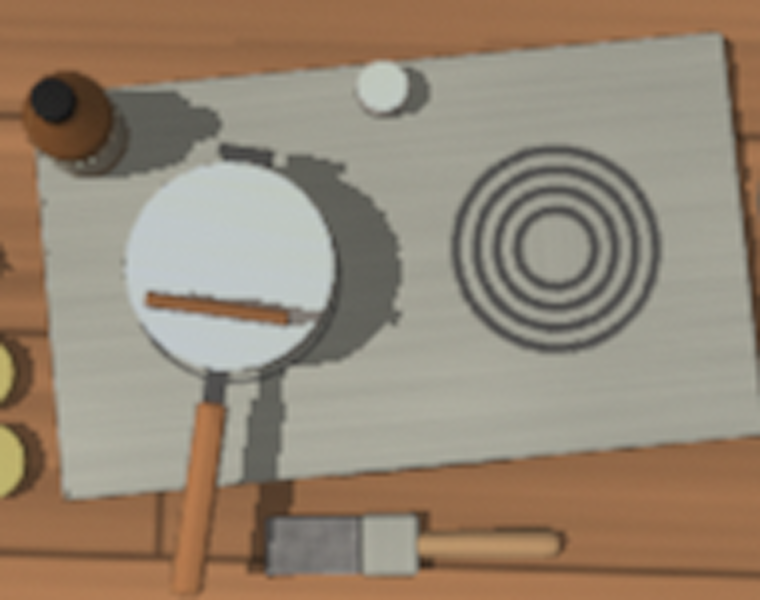

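View pics/sc.png

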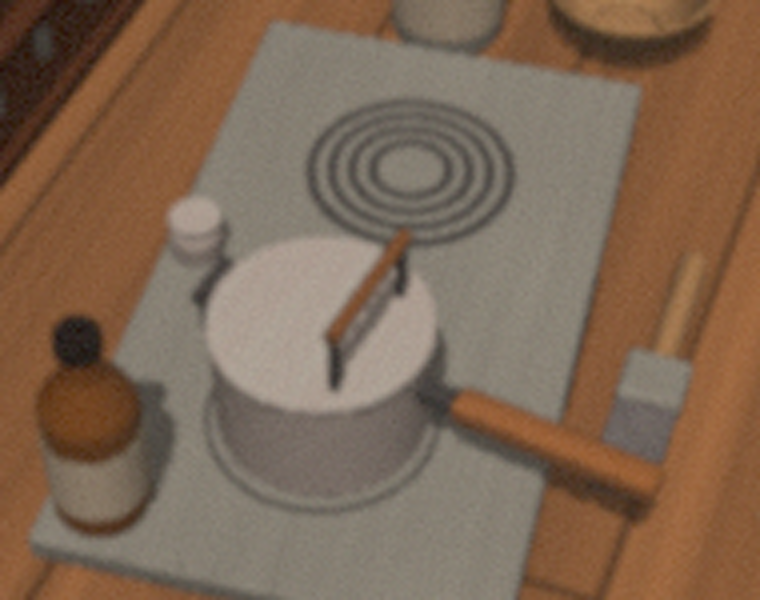

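Top crop: rings centre (556,249), lid disc centre (231,267), bar from (146,299) to (288,317), wooden handle from (209,404) to (188,592). Side crop: rings (411,171), lid (322,324), bar from (332,335) to (406,236), handle from (453,405) to (655,482).

Run:
```python
from h import *
np.set_printoptions(precision=4,suppress=True)
d=pickle.load(open("cams.pkl","rb"));T,S=d["top"],d["side"]
t=lambda *p:unc(p,170,115,4)
s=lambda *p:unc(p,160,140,4)
for n,a,b in(("rings",(556,249),(411,171)),("lid",(231,267),(322,324)),("barL",(146,299),(332,335)),("barR",(288,317),(406,236)),("hroot",(209,404),(453,405)),("hend",(188,592),(655,482))):
    print(n,tri(T,t(*a),S,s(*b)))
print("rings z25",onz(T,t(556,249),.025),onz(S,s(411,171),.025))
print("lid z108",onz(T,t(231,267),.108),onz(S,s(322,324),.108))
print("bar z.156",[onz(T,t(*p),.156) for p in((146,299),(288,317))],[onz(S,s(*p),.156) for p in((332,335),(406,236))])
print("handle z.095",[onz(T,t(*p),.095) for p in((209,404),(188,592))])
for n,p in(("plFL",(37,93)),("plFR",(722,34)),("plNL",(66,498))):print(n,onz(T,t(*p),.025))
```

```text
rings [ 0.6437 -0.1151  0.0205]
lid [0.6174 0.1014 0.1031]
barL [0.591  0.1488 0.1565]
barR [0.5823 0.0613 0.1521]
hroot [0.5301 0.1143 0.0839]
hend [0.4082 0.1234 0.084 ]
rings z25 [ 0.6441 -0.1145  0.025 ] [ 0.6412 -0.111   0.025 ]
lid z108 [0.6177 0.1013 0.108 ] [0.6149 0.1051 0.108 ]
bar z.156 [array([0.592 , 0.1492, 0.156 ]), array([0.5835, 0.0615, 0.156 ])] [array([0.5901, 0.1483, 0.156 ]), array([0.5796, 0.0645, 0.156 ])]
handle z.095 [array([0.5298, 0.1133, 0.095 ]), array([0.4094, 0.1225, 0.095 ])]
plFL [0.7416 0.2454 0.025 ]
plFR [ 0.7967 -0.2257  0.025 ]
plNL [0.4647 0.2139 0.025 ]
```

Everything checks against the text. Rings to lid distance is 0.218 m, the bar sits 31 mm behind the pot's axis at z≈0.155, the handle is at 0.084, and the pot's yaw is about -0.09. Next I grip the handle, slightly nearer the pot so yaw slip has less leverage, and slide it.

```bash
cat >> h.py <<'E'
from scipy.spatial.transform import Rotation as Ro
def down(a):
    """tool down, closing line at world angle a; returns wxyz"""
    y=np.array([np.cos(a),np.sin(a),0]);z=np.array([0,0,-1.])
    q=Ro.from_matrix(np.c_[np.cross(y,z),y,z]).as_quat();return q[[3,0,1,2]]
def best(ik,q0,pos,a):
    c=[(np.abs(np.array(j)-q0).max(),o) for o in (down(a),down(a+np.pi)) for j in [ik(pos,o)] if j is not None]
    return min(c,key=lambda e:e[0])[1]
def st(s,m=""): print(m,round(s["time_s"],2),np.round(s["eef_pos"],4),"F",np.round(s["contact_force"],1),"w",round(s["grip_width"],4),"g",round(s["gripper_force"],1))
E
python3 - <<'E'
from workcell import *
from h import *
yaw=-.088; pot=np.array([.616,.103]); heat=np.array([.643,-.113])
g=pot-0.125*np.array([np.cos(yaw),np.sin(yaw)])
zt=.086+.171
o=best(ik,get_state()["joint_positions"],[g[0],g[1],.40],yaw+np.pi/2)
move_to([g[0],g[1],.40],o); st(get_state())
grip(.06)
line_to([g[0],g[1],zt],.15);st(get_state(),"down")
grip(0,60);wait(.2);st(get_state(),"gripped")
n=g+(heat-pot)
line_to([n[0],n[1],zt],.06);wait(.3);st(get_state(),"slid")
T,S=read_camera("top"),read_camera("side");pickle.dump(dict(top=T,side=S),open("cams1.pkl","wb"))
a=np.hstack([T["image"][120:280,210:370],S["image"][120:280,180:340]])
crop(dict(image=a),0,0,320,160,2,"pics/s1.png")
E
```

```text
2.05 [0.4915 0.1146 0.4   ] F [-0.3 -0.  -1.4] w 0.092 g 0.0
down 3.78 [0.4919 0.1141 0.2576] F [0.5 0.1 0.1] w 0.06 g 0.0
gripped 4.67 [0.4915 0.1141 0.2571] F [-1.6  2.2  3.4] w 0.0194 g 60.0
slid 8.75 [ 0.5185 -0.1016  0.2571] F [0.3 6.3 5.6] w 0.0192 g 60.2
```

View pics/s1.png

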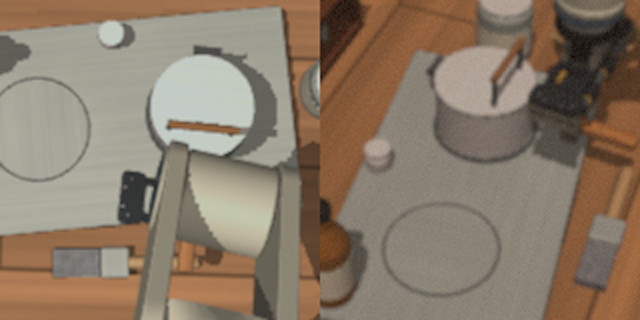

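In the top half (2x) the lid centre is at about (202,107) and the bar runs from (167,124) to (241,131). In the side half the lid centre is at about (486-320,80). The lid is shut and the pot covers the rings.

Run:
```python
from h import *
np.set_printoptions(precision=4,suppress=True)
d=pickle.load(open("cams1.pkl","rb"));T,S=d["top"],d["side"]
t=lambda *p:unc(p,210,120,2)
s=lambda *p:unc(p,180,120,2)
print(onz(T,t(202,107),.108),onz(S,s(166,80),.108))
print(onz(T,t(167,124),.156),onz(T,t(241,131),.156))
print("barS",onz(S,s(493-320,77),.156),onz(S,s(522-320,41),.156))
# image-code check: bright lid blob in top view
c=T["image"][140:205,280:345].astype(int);m=((c.min(2)>195)).astype(np.uint8)
n,l,stt,ce=cv2.connectedComponentsWithStats(m);k=1+np.argmax(stt[1:,4]);print(stt[k],ce[k])
x,y,w,h=stt[k][:4];print(onz(T,[280+x+(w-1)/2,140+y+(w-1)/2],.108))
```

```text
[ 0.6449 -0.1119  0.108 ] [ 0.6418 -0.1108  0.108 ]
[ 0.6171 -0.0646  0.156 ] [ 0.6112 -0.1559  0.156 ]
barS [ 0.6175 -0.0687  0.156 ] [ 0.6075 -0.148   0.156 ]
[31 33  9  7 20] [35.95 36.4 ]
[ 0.6355 -0.123   0.108 ]
```

The pot is at (0.643,-0.111), within 3 mm of the place. I'll release the handle, grasp the bar at 5 N and raise it along the arc.

Run:
```python
from workcell import *
from h import *
yaw=-.088; px=np.array([np.cos(yaw),np.sin(yaw)]); pot=np.array([.643,-.111])
s=get_state();p=s["eef_pos"]
grip(.06);line_to([p[0],p[1],.41],.2);st(get_state(),"up")
b=pot-.031*px; zb=.156+.171
o=best(ik,get_state()["joint_positions"],[b[0],b[1],.41],yaw)
move_to([b[0],b[1],.41],o);st(get_state(),"above")
grip(.04);line_to([b[0],b[1],zb],.1);st(get_state(),"at bar")
grip(0,5);wait(.3);s=get_state();st(s,"gripped")
if not .007<s["grip_width"]<.014: raise SystemExit("bad grip")
a0=np.arctan2(50,105);r=.1163;hx=b+.105*px
for k in range(1,10):
    a=a0+np.radians(45.5)*k/9
    q=hx-r*np.cos(a)*px
    line_to([q[0],q[1],zb-.050+r*np.sin(a)],.04);st(get_state(),k)
wait(.5);st(get_state(),"end")
T,S=read_camera("top"),read_camera("side");pickle.dump(dict(top=T,side=S),open("cams2.pkl","wb"))
a=np.hstack([T["image"][100:280,210:370],S["image"][70:250,180:340]])
crop(dict(image=a),0,0,320,180,2,"pics/s2.png")
crop(S,190,80,130,140,4,"pics/s2s.png")
```

```text
up 10.5 [ 0.518  -0.1015  0.409 ] F [-0.3 -0.  -0.4] w 0.0601 g 0.0
above 11.92 [ 0.6119 -0.1083  0.4094] F [-0.2 -0.7 -0.6] w 0.0602 g 0.0
at bar 13.38 [ 0.6124 -0.1083  0.3276] F [-0.7  0.3 -0.2] w 0.0399 g 0.0
gripped 14.24 [ 0.6124 -0.1084  0.3274] F [ 3.8 -1.2  2. ] w 0.0097 g 5.0
1 14.65 [ 0.6164 -0.1085  0.3358] F [-1.1  0.4  0. ] w 0.0095 g 5.0
2 15.06 [ 0.6223 -0.1091  0.3449] F [-4.4  1.4  2.3] w 0.0096 g 5.0
3 15.47 [ 0.6286 -0.1097  0.3527] F [-4.5  1.3  2.8] w 0.0097 g 5.0
4 15.88 [ 0.6357 -0.1104  0.3601] F [-5.   1.2  3.3] w 0.0094 g 5.0
5 16.28 [ 0.6433 -0.111   0.367 ] F [-5.6  0.8  4.2] w 0.0096 g 5.0
6 16.69 [ 0.6517 -0.1118  0.3734] F [-4.3  0.3  4.8] w 0.0097 g 5.0
7 17.1 [ 0.6606 -0.1125  0.379 ] F [-4.5  1.3  5.3] w 0.01 g 5.0
8 17.51 [ 0.67   -0.1133  0.3838] F [-3.3  1.7  5.7] w 0.0096 g 5.0
9 17.92 [ 0.6792 -0.1141  0.3871] F [-1.5  1.8  4.9] w 0.0097 g 5.0
end 18.42 [ 0.6789 -0.1141  0.3869] F [-1.6  1.9  4.5] w 0.0099 g 5.0
```

View pics/s2.png

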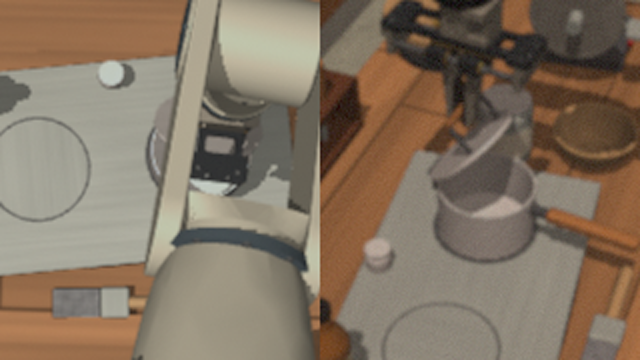

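View pics/s2s.png

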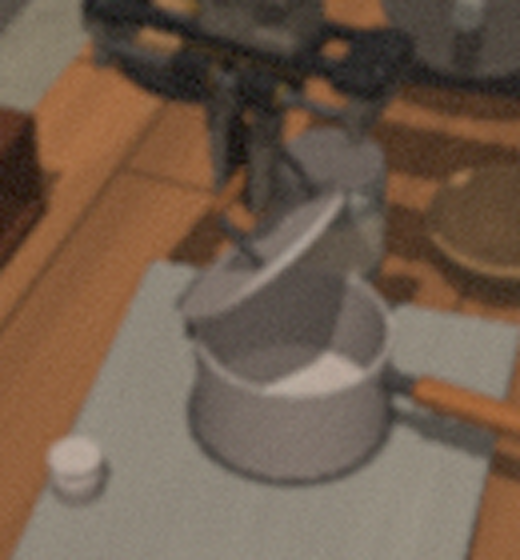

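The lid is held open, the pot stands flat, and the fingers hold the bar. In the 4x side crop the pot's base bottom is at (290,480), its left side is at x≈190 and its right side at x≈391. The rim front is at (295,393) and the lid's free edge is at about (342,195). I'll compare these with a model projection.

Run:
```python
from h import *
np.set_printoptions(precision=1,suppress=True)
S=pickle.load(open("cams2.pkl","rb"))["side"]
yaw=-.088;px=np.array([np.cos(yaw),np.sin(yaw),0]);py=np.array([-px[1],px[0],0]);pz=np.array([0,0,1.])
th=np.linspace(0,2*np.pi,181)
c4=lambda X:((proj(S,X)-[190,80]+.5)*4-.5)
for c in([.643,-.111],[.653,-.111],[.643,-.101]):
  o=np.array([*c,.025])
  b=np.array([c4(o+.065*(np.cos(t)*px+np.sin(t)*py)) for t in th]);r=np.array([c4(o+.08*pz+.065*(np.cos(t)*px+np.sin(t)*py)) for t in th])
  print(c,"base bottom",b[b[:,1].argmax()],"rim L/R",r[:,0].min(),r[:,0].max(),"rim bottom",r[r[:,1].argmax()])
  for A in(38,45,52):
    a=np.radians(A);u=-np.cos(a)*px+np.sin(a)*pz
    e=np.array([c4(o+.074*px+.081*pz+(.074+.067*np.cos(t))*u+.067*np.sin(t)*py) for t in th])
    print(A,"lid right/top",e[e[:,0].argmax()],e[e[:,1].argmin()])
```

```text
[0.643, -0.111] base bottom [291.8 479.1] rim L/R 191.6079768860085 389.9987214467253 rim bottom [294.3 392.1]
38 lid right/top [359.6 208.8] [343.8 197.3]
45 lid right/top [345.  187.6] [338.  181.4]
52 lid right/top [328.6 167.2] [326.4 165.1]
[0.653, -0.111] base bottom [277.7 475. ] rim L/R 177.57290020340054 375.5811764190389 rim bottom [279.6 388. ]
38 lid right/top [344.6 205. ] [329.4 193.7]
45 lid right/top [330.1 183.9] [323.4 177.7]
52 lid right/top [313.7 163.5] [311.7 161.5]
[0.643, -0.101] base bottom [286.3 489.4] rim L/R 185.57731028776607 385.01866462330645 rim bottom [288.6 402.4]
38 lid right/top [354.2 218.1] [338.6 206.2]
45 lid right/top [339.6 196.8] [332.6 190.3]
52 lid right/top [323.1 176.3] [320.9 174.1]
```

The pot matches the model at (0.643,-0.111), about 2 mm off centre. The lid reads about 43-45°, which agrees with the tool's position on the arc.

Run:
```python
from workcell import *
from h import *
st(get_state());print(finish_job())
```

```text
18.52 [ 0.6789 -0.1141  0.3869] F [-1.2  2.7  4.1] w 0.0094 g 5.0
the job is handed in; nothing more can be done
None
```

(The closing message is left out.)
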